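# Hold a leaning upright true with a fitter's square

### The job

Pick up the yellow fitter's square, stand it on the clamped base plate and push it heel first into the corner against the middle of the leaning upright, pressing until its sole sits flat on the plate and the upright has come flush and plumb against its end and blade. Move the upright only with the square, leave the other things undisturbed, and finish still gripping the square and pressing it into the corner, since the upright springs back if you let go.

Things in the scene. Friction and masses are not known exactly. Their poses are not given: they have to be found in the camera images.
- square: Loose fitter's square, 0.3-0.5 kg, standing on its sole. Yellow stock 160 long (x) x 22 wide (y) x 34 mm high; at its +x end an aluminium blade 22 (x) x 8 (y) mm rises to 125 mm, outer edge flush with the stock's end. Origin: on the sole under the middle of the 36 mm black grip band, where it is gripped across the width; stock from x = -60 to +100 mm (heel); z up.
- square_heel (a point): Heel of the square: the outer corner between sole and blade edge, in the middle of the width; square x = 100 mm, z = 0. Same axes as square.
- plate: Fixed dark steel base plate 230 (x) x 110 (y) x 10 mm, clamped to the table; origin at the centre of its underside, z up, top at z = 10 mm. The upright stands near its +x end; two low hold-down dogs, up to 28 mm above the table, sit in the two +x corners behind the upright.
- upright: Rusty flat bar 50 wide (y) x 10 thick (x) x 140 mm high, on one springy tack weld. Origin: foot of its front face, mid-width, on the plate's top; 75 mm along the plate's x from its centre, up to 15 mm to either side. x points horizontally into the upright (the way to push the square; same as the plate's x), z up. These axes stay fixed: they do not lean with the bar.
- lean (a joint): Lean of the upright about its foot, rad: 0 = plumb; positive = top leans towards -x of upright, over the place where the square goes (starts at 0.07 to 0.13: the top hangs over by up to 19 mm). Stays put until pushed, takes 3 to 4 N at the blade's top to bring plumb, springs part of the way back when let go.
- pipe_stub: Bystander, to be left alone: loose rusty pipe stub standing on end, 48 mm diameter, 55 mm high; origin at its underside.
- chipping_hammer: Bystander, to be left alone: loose hammer lying down, 220 mm long; origin at its underside.
- wire_brush: Bystander, to be left alone: loose wooden wire brush lying bristles down, 200 x 26 x 26 mm; origin at its underside.
- flat_bar: Bystander, to be left alone: loose bare steel flat bar, 150 x 30 x 8 mm, lying near the robot; origin at its underside.
- spray_can: Bystander, to be left alone: loose blue can, 56 mm diameter, 150 mm high; origin at its underside.
- c_clamp: Bystander, to be left alone: loose red C-clamp lying flat, 120 x 75 mm, 18 mm high; origin at its underside.
- offcut: Bystander, to be left alone: loose rusty steel offcut 60 x 40 x 12 mm, lying near the robot; origin at its underside.

How it is judged:
By the outcome, as a careful person would: the job done as asked, in the order asked, and still so for the second after the job is handed in, while the arm keeps its last pose, push and grip.
It also fails if it takes over 43 s, if anything falls off the work surface, if the arm or the gripper's body presses on something with over 40 N, if the wrist force passes 120 N, or if a joint passes its speed limit or range.

### The arm

A 7-joint arm with a two-finger parallel gripper is mounted at the origin on the work surface. World frame = base frame: x ahead of the robot, y to its left, z up, the work surface at z = 0. Lengths are in m, angles in rad, forces in N, time in s.
With the tool pointing down it reaches from about 0.425 to 0.925 m from the base axis. Payload 6.8 kg.
Tool frame: the origin (TCP) lies midway between the tips of the shut fingers; the grasp point (between the pads) lies r.grip_point_offset behind it (r.grip_point_offset is the distance from the TCP to the grasp point, in m); z points along the fingers, y is the direction in which the jaws open and shut (so a half turn about z gives the same grasp; the last joint's range is limited). The gripper opens to 85 mm and grips with 20 to 120 N. Pads are 22 mm wide; open, the fingers measure 114 mm over their backs; the gripper's body (76 mm by 85 mm) begins 54 mm behind the grasp point. The pads swing forward as they close: fully open they stand 13 mm farther back than shut.
Start: joints at [1.11, 0.477, 0.022, 1.555, -0.011, 1.109, -0.083], TCP at [0.233, -0.633, 0.231] pointing down, gripper open.
Joint ranges: [-2.96, 2.96], [-0.34, 2.1], [-1.41, 1.46], [0.24, 2.44], [-1.37, 4.51], [0.17, 1.92], [-2.96, 2.96]. Speed limits (rad/s): [2.39, 2.39, 3.14, 3.14, 3.14, 3.14, 3.14].

### API

Orientations are given as a rotation vector (axis times angle).
In Python, from bench import r gives the robot as it stands. The module is installed in compiled form; this text tells all that it offers.
- The arm moves only by the tool play_rows, never from a script. Its argument "deltas" is a list of rows, each a list of 3 entries, a list of its own where there are three numbers: the finger opening in mm, from 0 to 85.4, then the shift along the tool's x, y, z in mm, then the turn, a rotation vector about the tool's x, y, z in rad. A call has 1 to 8 rows; each row is the pose to reach, as a shift and turn from the pose measured when the call began, along the tool's axes at that moment; what a row does not reach only later rows make up. A row lasts 1/8 s, in which the tool goes at most 62.5 mm and 10.7 degrees, less where a joint would pass 70% of its speed; a pose out of reach is approached as far as the arm can. A call with a gripper value outside its range is refused whole. The fingers move at their own pace and stop on an object; "squeeze" is the grip in N (left out, the last holds). Time passes only in rows, so rows that repeat a pose let the fingers close. It gives the time, the measured TCP pose, the force and the opening at its end, in the units of the state.
- r.get_obs(): the state, without advancing time (a new reading comes with each control period).
- r.grab_frame(name): name is "scene" or "top" or "wrist"; returns (picture, depth): 480x640x3 uint8, red, green, blue; 480x640 float32, m along the optical axis (not along the pixel's ray), 0 where there is no reading.
- r.camera_model(name): a dict with "mtx" (3x3 intrinsics, pixels), "rvec" (rotation vector, rad) and "tvec" (3), from world to camera coordinates, as OpenCV has them; the wrist camera has in their place "T_tool_cam" (4x4, takes a point from camera to tool coordinates, whose origin is the TCP and whose axes are the flange's). Camera axes: x right, y down, z forward; pixel columns grow to the right and rows downward; lengths in m; the calibration is good to about 2 mm. The wrist camera is an equidistant fisheye: a pixel r from the principal point sees the ray r / f radians off the axis. A picture is of the moment at which its call begins: read the wrist's pose just before it. camera_model takes no time and is no camera call.
- r.hand_in(): hands the job in, once; it reports no verdict.
The state is a dict: "clock": time; "joints": joint angles; "qvel": joint speeds; "tau": joint torques, N m; "tcp_pos": TCP position; "orientation": TCP orientation; "contact_force": force on the tool from outside, world axes, zero at the start; "moment": the same for the moment, N m; "grip_width": finger opening in m.
Only numpy, scipy, OpenCV 4.12 (cv2) and the standard library are available. Lean on these libraries where they do the work, as an engineer would, in place of code of your own. Each camera call takes 0.05 s, during which the arm holds its last target. There are 200 camera calls.

## Working session

There is one attempt and no reset: what is moved stays moved. The work goes in short steps, Python scripts to look and compute and a tool call to move; the robot and the scene stay as the last step left them, time stands still between calls to the robot, and variables do not carry over. Pictures are saved under pics/ and viewed, about 8 in all and at most 12, crops included, and the job is handed in when it is done.

Besides the shell and the picture viewer there is one more tool, called in YAML: its name, and indented under it one key for each argument. play_rows: Moves the arm, as the interface text tells. Its arguments: {"type":"object","properties":{"deltas":{"type":"array"},"squeeze":{"type":"number"}},"required":["deltas"]}

```bash
mkdir -p pics; cat > h.py <<'E'
import numpy as np, cv2
from bench import r
def cam(n):
    m=r.camera_model(n); R=cv2.Rodrigues(np.array(m["rvec"],float))[0]; return np.array(m["mtx"]),R,np.array(m["tvec"],float).ravel()
def onz(n,uv,z):
    K,R,t=cam(n); o=-R.T@t; d=R.T@np.linalg.inv(K)@np.array([uv[0],uv[1],1.]); return o+d*(z-o[2])/d[2]
def proj(n,p):
    K,R,t=cam(n); q=K@(R@np.array(p)+t); return q[:2]/q[2]
def cloud(n,dep):
    K,R,t=cam(n); v,u=np.indices(dep.shape); P=np.stack([(u-K[0,2])/K[0,0]*dep,(v-K[1,2])/K[1,1]*dep,dep],-1); return (P-t)@R
E
python3 - <<'E'
from h import *
for n in("top","scene"):
    p,d=r.grab_frame(n); cv2.imwrite(f"pics/{n}1.png",p[...,::-1]); np.savez(f"{n}1.npz",p=p,d=d)
    K,R,t=cam(n); print(n,-R.T@t,R[2],K[0,0])
print(r.get_obs(), r.grip_point_offset)
E
```

```text
top [ 0.33610777 -0.02113531  1.38862271] [ 0.17689032  0.01937389 -0.98403987] 518.5107632713531
scene [0.93047703 0.64363255 1.25376514] [-0.25210418 -0.44539024 -0.85911059] 609.9682360379181
{'clock': 0.1, 'joints': array([ 1.10988342,  0.47775848,  0.02236899,  1.55631822, -0.01149884,
        1.10936178, -0.08308567]), 'qvel': array([-9.45568030e-04, -1.70044330e-03,  2.29921961e-03, -2.16788772e-03,
       -3.62075159e-05,  1.10668809e-03, -3.36793583e-04]), 'tau': array([ 4.30910455e-03, -5.97762680e+01,  1.61397535e+00, -2.81954241e+01,
        1.29656945e-02,  5.00483395e-03,  2.78356094e-05]), 'tcp_pos': array([ 0.23302629, -0.63292741,  0.23041047]), 'orientation': array([-3.09119919e+00, -5.51054186e-01,  6.87214473e-04]), 'contact_force': array([ 0.23335755, -0.38397318,  0.37559285]), 'moment': array([-0.02344207, -0.00691137,  0.03746927]), 'grip_width': 0.08508391317827323} 0.0187
```

View pics/top1.png

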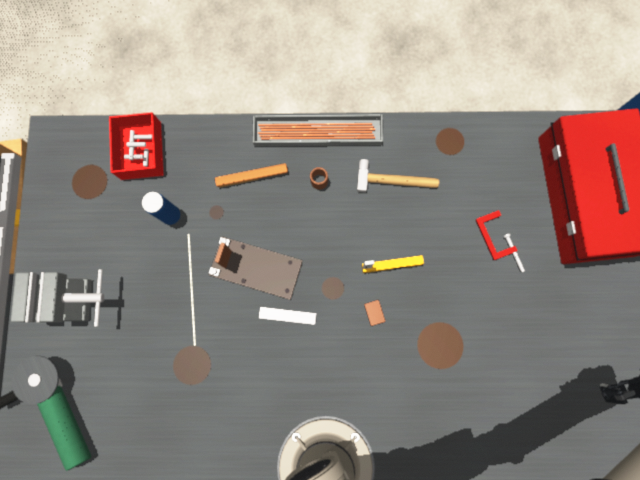

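View pics/scene1.png

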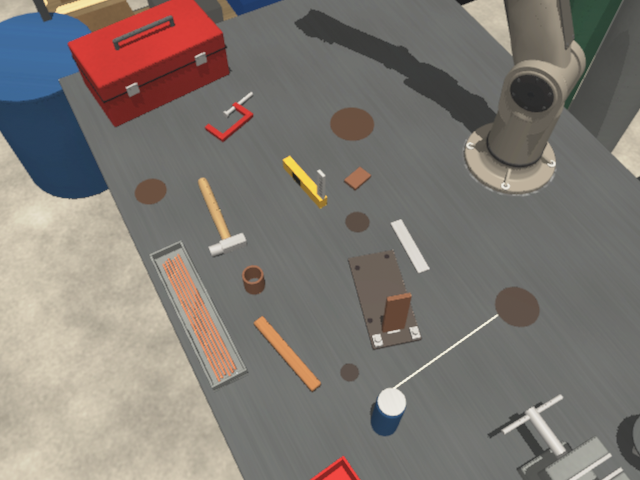

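Top view: the yellow square lies around (393,264) with its blade at the left end. The plate is around (257,268) with the upright at its left end, (225,257). Next I measure both from masks and depth.

```bash
python3 - <<'E'
from h import *
for n in("top","scene"):
    f=np.load(f"{n}1.npz"); p,d=f["p"],f["d"]; C=cloud(n,d); ok=d>0
    hsv=cv2.cvtColor(p,cv2.COLOR_RGB2HSV)
    X,Y,Z=C[...,0],C[...,1],C[...,2]
    tab=ok&(abs(Z)<.006)&(X>.3)&(X<.7)&(abs(Y)<.4); print(n,"table z",np.median(Z[tab]))
    m=ok&(hsv[...,0]>20)&(hsv[...,0]<34)&(hsv[...,1]>150)&(hsv[...,2]>80)&(X>.3)&(X<.6)&(Y>-.35)&(Y<0)
    t=m&(Z>.026)&(Z<.042)
    P=np.c_[X[t],Y[t]].astype(np.float32); print("yellow top",len(P),np.median(Z[t]),cv2.minAreaRect(P), )
    # by ray on z=.034
    (v,u)=np.nonzero(t); Q=np.array([onz(n,(a,b),.034)[:2] for a,b in zip(u,v)],np.float32); rc=cv2.minAreaRect(Q); print(" ray rect",rc,cv2.boxPoints(rc).round(4).tolist())
    b=ok&(Z>.05)&(Z<.14)&(X>.35)&(X<.6)&(Y>-.25)&(Y<0); print(" blade",b.sum(),C[b].mean(0), C[b&(Z>.115)].mean(0))
    pl=ok&(abs(Z-.010)<.003)&(X>.3)&(X<.6)&(Y>.0)&(Y<.35)&(hsv[...,2]<140)
    pl=cv2.morphologyEx(pl.astype(np.uint8),cv2.MORPH_OPEN,np.ones((3,3)))
    k,lab,st,_=cv2.connectedComponentsWithStats(pl); i=1+st[1:,4].argmax(); (v,u)=np.nonzero(lab==i)
    Q=np.array([onz(n,(a,b),.010)[:2] for a,b in zip(u,v)],np.float32); rc=cv2.minAreaRect(Q); print(" plate",len(Q),rc,cv2.boxPoints(rc).round(4).tolist())
    up=ok&(Z>.03)&(Z<.17)&(X>.3)&(X<.6)&(Y>.05)&(Y<.35)
    U=C[up]; print(" upright",len(U),U[:,2].max())
    for z0,z1 in((.03,.07),(.07,.11),(.11,.14),(.14,.16)):
        s=U[(U[:,2]>z0)&(U[:,2]<z1)]
        if len(s)>5: print("  ",z0,len(s),s.mean(0).round(4),cv2.minAreaRect(s[:,:2].astype(np.float32)))
E
```

```text
top table z 0.00031186219116379464
yellow top 420 0.03418958642997531 ((0.5120357275009155, -0.17718824744224548), (0.022296538576483727, 0.16000115871429443), 7.659815311431885)
 ray rect ((0.51151043176651, -0.17693033814430237), (0.022119436413049698, 0.15884095430374146), 7.72952938079834) [[0.48989999294281006, -0.09969999641180038], [0.5112000107765198, -0.257099986076355], [0.5332000255584717, -0.2540999948978424], [0.5117999911308289, -0.09669999778270721]]
 blade 67 [ 0.50131862 -0.10743444  0.10541811] [ 0.50277713 -0.108232    0.12411548]
 plate 25 ((0.5301049947738647, 0.2317781001329422), (0.010801662690937519, 0.016297275200486183), 89.76333618164062) [[0.5218999981880188, 0.2264000028371811], [0.5382000207901001, 0.22630000114440918], [0.5382999777793884, 0.2371000051498413], [0.5220000147819519, 0.23720000684261322]]
 upright 259 0.1563937495755744
   0.03 61 [0.526  0.2639 0.0457] ((0.5304393768310547, 0.27208101749420166), (0.03431841731071472, 0.09282314777374268), 72.45663452148438)
   0.07 56 [0.5262 0.2549 0.0893] ((0.5253125429153442, 0.2551717460155487), (0.00
[... 1079 characters left out ...]
1169999837875366], [0.4702000021934509, 0.1371999979019165], [0.4514000117778778, 0.147599995136261]]
 upright 794 0.15791025560360392
   0.03 223 [0.5316 0.2652 0.0486] ((0.53276526927948, 0.27161094546318054), (0.03935091942548752, 0.0927756130695343), 74.77979278564453)
   0.07 217 [0.5294 0.2607 0.0898] ((0.5286062359809875, 0.2611043453216553), (0.01185978390276432, 0.051172755658626556), 66.22870635986328)
   0.11 175 [0.5296 0.2583 0.125 ] ((0.5278512835502625, 0.25870007276535034), (0.01183647196739912, 0.05079221725463867), 63.66646957397461)
   0.14 179 [0.5267 0.2546 0.149 ] ((0.5261221528053284, 0.2536759674549103), (0.013664411380887032, 0.049694307148456573), 74.16883087158203)
```

```bash
python3 - <<'E'
from h import *
for n in("top","scene"):
    f=np.load(f"{n}1.npz"); p,d=f["p"],f["d"]; C=cloud(n,d)
    X,Y,Z=C[...,0],C[...,1],C[...,2]
    box=(X>.38)&(X<.6)&(Y>.03)&(Y<.33)
    I=p.astype(int); 
    for a,b in ((0.46,.13),(.45,.22),(.40,.2),(.6,.2)):
        u,v=proj(n,(a,b,.01)).astype(int); print(n,a,b,p[v,u],Z[v,u])
    m=(box&((I[...,0]-I[...,2])>8)&(Z<.02)).astype(np.uint8)
    m=cv2.morphologyEx(m,cv2.MORPH_CLOSE,np.ones((3,3)))
    k,lab,st,_=cv2.connectedComponentsWithStats(m); i=1+st[1:,4].argmax(); (v,u)=np.nonzero(lab==i)
    Q=np.array([onz(n,(a,b),.010)[:2] for a,b in zip(u,v)],np.float32); rc=cv2.minAreaRect(Q); print(" plate",len(Q),rc,cv2.boxPoints(rc).round(4).tolist())
    s=np.array([onz(n,q,.01) for q in ([(0,0)])])
    up=box&(Z>.14)&(Z<.165); 
    # crop
    c=proj(n,(.48,.18,.05)).astype(int); crop=p[c[1]-75:c[1]+75,c[0]-75:c[0]+75]; cv2.imwrite(f"pics/{n}c.png",cv2.resize(crop,(590,590),interpolation=cv2.INTER_CUBIC)[...,::-1]); print(" crop origin",c-75)
a,b=cv2.imread("pics/topc.png"),cv2.imread("pics/scenec.png"); cv2.imwrite("pics/both.png",cv2.resize(np.hstack([a,b]),(800,400)))
E
```

```text
top 0.46 0.13 [156 142 127] 0.012519430047733827
top 0.45 0.22 [116 118 115] -0.006834796026161319
top 0.4 0.2 [114 117 116] -0.007617270835826444
top 0.6 0.2 [117 120 118] 0.004711419385938755Traceback (most recent call last):
  File "<stdin>", line 12, in <module>
  File "h.py", line 6, in onz
    K,R,t=cam(n); o=-R.T@t; d=R.T@np.linalg.inv(K)@np.array([uv[0],uv[1],1.]); return o+d*(z-o[2])/d[2]
          ~~~^^^
  File "h.py", line 4, in cam
    m=r.camera_model(n); R=cv2.Rodrigues(np.array(m["rvec"],float))[0]; return np.array(m["mtx"]),R,np.array(m["tvec"],float).ravel()
ValueError: time passes only in moves, steps and waits
```

```bash
sed -i 's/^def cam/import functools\n@functools.lru_cache\ndef cam/' h.py; python3 - <<'E'
from h import *
for n in("top","scene"):
    f=np.load(f"{n}1.npz"); p,d=f["p"],f["d"]; C=cloud(n,d)
    X,Y,Z=C[...,0],C[...,1],C[...,2]
    box=(X>.38)&(X<.6)&(Y>.03)&(Y<.33)
    I=p.astype(int)
    m=(box&((I[...,0]-I[...,2])>8)&(Z<.02)).astype(np.uint8)
    m=cv2.morphologyEx(m,cv2.MORPH_CLOSE,np.ones((3,3)))
    k,lab,st,_=cv2.connectedComponentsWithStats(m); i=1+st[1:,4].argmax(); (v,u)=np.nonzero(lab==i)
    Q=np.array([onz(n,(a,b),.010)[:2] for a,b in zip(u,v)],np.float32); rc=cv2.minAreaRect(Q); print(n," plate",len(Q),rc,cv2.boxPoints(rc).round(4).tolist())
    c=proj(n,(.48,.18,.05)).astype(int); crop=p[c[1]-60:c[1]+60,c[0]-60:c[0]+60]; cv2.imwrite(f"pics/{n}c.png",cv2.resize(crop,(400,400),interpolation=cv2.INTER_CUBIC)[...,::-1]); print(" crop origin",c-60, r.grip_point_offset)
a,b=cv2.imread("pics/topc.png"),cv2.imread("pics/scenec.png"); cv2.imwrite("pics/both.png",np.hstack([a,b]))
E
```

```text
top  plate 3203 ((0.5048295855522156, 0.1875946819782257), (0.23217713832855225, 0.11199147254228592), 73.0267562866211) [[0.4174000024795532, 0.09290000051259995], [0.5245000123977661, 0.06019999831914902], [0.5922999978065491, 0.2822999954223633], [0.4851999878883362, 0.3149999976158142]]
 crop origin [195 214] 0.0187
scene  plate 3664 ((0.49994564056396484, 0.18883314728736877), (0.2323191612958908, 0.11979503929615021), 73.28254699707031) [[0.4092000126838684, 0.09480000287294388], [0.5238999724388123, 0.06040000170469284], [0.5906999707221985, 0.28290000557899475], [0.47600001096725464, 0.3172999918460846]]
 crop origin [332 221] 0.0187
```

View pics/both.png

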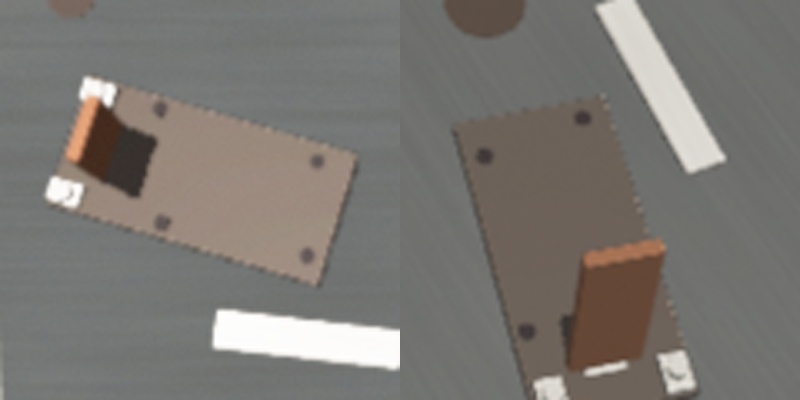

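Both crops agree: the plate is at about (0.505, 0.188), yaw 73°. The upright's foot runs between crop pixels (567,370) and (645,358) in the right-hand view, and the dogs are clear of the square's path. Now the first move.

```bash
cat >> h.py <<'E'
from scipy.spatial.transform import Rotation as Ro
def delta(p,yaw=None,tilt=None):
    o=r.get_obs(); R=Ro.from_rotvec(o["orientation"]); s=R.inv().apply(np.array(p)-o["tcp_pos"])*1000
    t=np.zeros(3)
    if yaw is not None:
        c,sn=np.cos(np.radians(yaw)),np.sin(np.radians(yaw)); G=Ro.from_matrix(np.array([[c,sn,0],[sn,-c,0],[0,0,-1.]])); t=(R.inv()*G).as_rotvec()
    return s.round(1),t.round(4)
def st():
    o=r.get_obs(); M=Ro.from_rotvec(o["orientation"]).as_matrix()
    print("t",round(o["clock"],2),"tcp",(o["tcp_pos"]*1000).round(1),"yaw",np.degrees(np.arctan2(M[1,0],M[0,0])).round(2),"z",M[:,2].round(4),"F",o["contact_force"].round(2),"M",o["moment"].round(2),"w",round(o["grip_width"]*1000,1),"q7",o["joints"][-1].round(2))
E
python3 - <<'E'
from h import *
for uv in((382.1,332),(405.5,328.4)): print(onz("scene",uv,.01).round(4))
st(); print(delta((.5147,-.197,.20),97.7)); m=r.camera_model("wrist"); print(m)
E
```

```text
[0.5518 0.2593 0.01  ]
[0.5022 0.277  0.01  ]
t 0.1 tcp [ 233.  -632.9  230.4] yaw 20.22 z [-7.0e-04  1.6e-03 -1.0e+00] F [ 0.23 -0.38  0.38] M [-0.02 -0.01  0.04] w 85.1 q7 -0.08
(array([ 415. , -311.7,   30.9]), array([-1.5000e-03, -1.0000e-03, -1.3524e+00]))
{'mtx': array([[371.64829954,   0.        , 318.00804226],
       [  0.        , 371.64829954, 240.33423044],
       [  0.        ,   0.        ,   1.        ]]), 'T_tool_cam': array([[ 1.08901652e-03, -9.56136214e-01, -2.92920389e-01,
         7.53343098e-02],
       [ 9.99999407e-01,  1.03969239e-03,  3.24075530e-04,
        -9.63234776e-05],
       [-5.31325086e-06, -2.92920569e-01,  9.56136779e-01,
        -1.42915803e-01],
       [ 0.00000000e+00,  0.00000000e+00,  0.00000000e+00,
         1.00000000e+00]])}
```

```bash
python3 - <<'E'
from h import *
print(delta((.5147,-.197,.22),-82.3))
E
```

```text
(array([ 415. , -311.7,   10.9]), array([-1.1000e-03,  1.6000e-03,  1.7892e+00]))
```

play_rows:
  deltas:
    - [85,[40,-30,1],[0,0,0.18]]
    - [85,[85,-65,2],[0,0,0.36]]
    - [85,[130,-100,3],[0,0,0.54]]
    - [85,[175,-135,5],[0,0,0.72]]
    - [85,[225,-170,6],[0,0,0.9]]
    - [85,[275,-205,8],[0,0,1.08]]
    - [85,[320,-240,9],[0,0,1.26]]
    - [85,[360,-270,10],[0,0,1.44]]

```text
clock: 1.1
tcp_pos: [0.4764, -0.2564, 0.2207]
orientation: [-2.71, 1.587, 0.003]
contact_force: [1.2, -1.4, 0.5]
grip_width: 0.0847
```

```bash
python3 - <<'E'
from h import *
st();print(delta((.5147,-.197,.22),-82.3))
E
```

```text
t 1.1 tcp [ 476.4 -256.4  220.7] yaw -60.69 z [-0.001   0.0017 -1.    ] F [ 1.23 -1.37  0.46] M [-0.02 -0.03 -0.01] w 84.7 q7 -2.22
(array([-33. , -62.5,   0.7]), array([0.0004, 0.0019, 0.3773]))
```

play_rows:
  deltas:
    - [85,[-11,-21,0],[0,0,0.13]]
    - [85,[-22,-42,0],[0,0,0.26]]
    - [85,[-33,-62.5,1],[0,0.002,0.377]]
    - [85,[-33,-62.5,1],[0,0.002,0.377]]
    - [85,[-33,-62.5,1],[0,0.002,0.377]]

```text
clock: 1.72
tcp_pos: [0.5141, -0.1979, 0.2195]
orientation: [2.366, -2.065, -0.001]
contact_force: [-0.3, 0.2, -0.1]
grip_width: 0.0851
```

```bash
cat >> h.py <<'E'
def wray(o,uv):
    m=r.camera_model("wrist"); K=m["mtx"]; T=m["T_tool_cam"]
    return m
class W:
    def __init__(s):
        o=r.get_obs(); m=r.camera_model("wrist"); s.K=np.array(m["mtx"]); s.T=np.eye(4); s.T[:3,:3]=Ro.from_rotvec(o["orientation"]).as_matrix(); s.T[:3,3]=o["tcp_pos"]; s.T=s.T@np.array(m["T_tool_cam"])
        s.p,s.d=r.grab_frame("wrist")
    def rays(s,u,v):
        x,y=np.asarray(u,float)-s.K[0,2],np.asarray(v,float)-s.K[1,2]; th=np.hypot(x,y)/s.K[0,0]; ph=np.arctan2(y,x)
        D=np.stack([np.sin(th)*np.cos(ph),np.sin(th)*np.sin(ph),np.cos(th)],-1)
        return D
    def onz(s,u,v,z):
        D=s.rays(u,v)@s.T[:3,:3].T; o=s.T[:3,3]; k=(z-o[2])/D[...,2]; return o+D*k[...,None]
    def cloud(s):
        v,u=np.indices(s.d.shape); D=s.rays(u,v); P=D*(s.d/np.maximum(D[...,2],.05))[...,None]; return P@s.T[:3,:3].T+s.T[:3,3]
E
python3 - <<'E'
from h import *
st(); w=W(); cv2.imwrite("pics/w1.png",w.p[...,::-1]); C=w.cloud()
hsv=cv2.cvtColor(w.p,cv2.COLOR_RGB2HSV); Z=C[...,2]
m=(hsv[...,0]>20)&(hsv[...,0]<34)&(hsv[...,1]>130)&(hsv[...,2]>80)&(abs(Z-.034)<.006)&(w.d>0)
v,u=np.nonzero(m); Q=w.onz(u,v,.034)[:,:2].astype(np.float32); rc=cv2.minAreaRect(Q); print(len(Q),rc,np.median(Z[m]))
b=cv2.boxPoints(rc); print(b.round(4).tolist())
E
```

```text
t 1.73 tcp [ 514.1 -197.9  219.5] yaw -82.23 z [-1.2e-03 -6.0e-04 -1.0e+00] F [-0.31  0.16 -0.06] M [ 0.02 -0.02  0.06] w 85.1 q7 -2.71
3651 ((0.5116541981697083, -0.1779383420944214), (0.022089116275310516, 0.15909633040428162), 7.409420013427734) 0.03424480529469365
[[0.4903999865055084, -0.10050000250339508], [0.5109999775886536, -0.2581999897956848], [0.5328999757766724, -0.25540000200271606], [0.5123000144958496, -0.09759999811649323]]
```

View pics/w1.png

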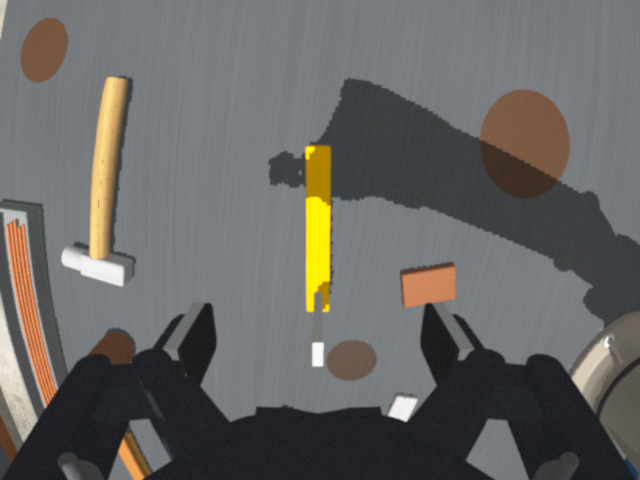

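play_rows:
  deltas:
    - [50,[0,0,50],[0,0,0.005]]
    - [50,[-0.5,0,100],[0,0,0.005]]
    - [50,[-0.5,0,150],[0,0,0.005]]
    - [50,[-0.5,0,185],[0,0,0.005]]
    - [50,[-0.5,0,205],[0,0,0.005]]
    - [50,[-0.5,0,214],[0,0,0.005]]
    - [50,[-0.5,0,214.5],[0,0,0.005]]
    - [50,[-0.5,0,214.5],[0,0,0.005]]

```text
clock: 2.78
tcp_pos: [0.5143, -0.1983, 0.006]
orientation: [2.36, -2.073, 0.002]
contact_force: [-0.9, 1.3, -0.2]
grip_width: 0.0498
```

```bash
python3 - <<'E'
from h import *
st(); print(delta((.5143,-.1974,.005),-82.5))
E
```

```text
t 2.77 tcp [ 514.3 -198.3    6. ] yaw -82.6 z [ 5.0e-04 -1.1e-03 -1.0e+00] F [-0.92  1.27 -0.16] M [ 0.01  0.04 -0.01] w 49.8 q7 -2.68
(array([-0.9, -0.2,  1. ]), array([-0.0003, -0.0011, -0.0017]))
```

play_rows:
  deltas:
    - [35,[-1,0,1],[0,0,0]]
    - [20,[-1,0,1],[0,0,0]]
    - [15,[-1,0,1],[0,0,0]]
    - [15,[-1,0,1],[0,0,0]]
    - [15,[-1,0,1],[0,0,0]]
    - [15,[-1,0,1],[0,0,0]]
  squeeze: 80

```text
clock: 3.52
tcp_pos: [0.5146, -0.1974, 0.0059]
orientation: [-2.361, 2.073, -0.003]
contact_force: [-1.1, 0.5, 5.7]
grip_width: 0.0205
```

play_rows:
  deltas:
    - [15,[0,0,-20],[0,0,0]]
    - [15,[0,0,-60],[0,0,0]]
    - [15,[0,0,-110],[0,0,0]]
    - [15,[0,0,-160],[0,0,0]]
    - [15,[0,0,-190],[0,0,0]]
    - [15,[0,0,-200],[0,0,0]]
    - [15,[0,0,-200],[0,0,0]]

```text
clock: 4.4
tcp_pos: [0.5139, -0.1969, 0.2053]
orientation: [2.361, -2.073, 0.002]
contact_force: [0.2, -0.1, -5.3]
grip_width: 0.0207
```

```bash
python3 - <<'E'
from h import *
st(); w=W(); C=w.cloud(); np.savez("w2.npz",C=C,p=w.p)
hsv=cv2.cvtColor(w.p,cv2.COLOR_RGB2HSV)
T=np.eye(4); o=r.get_obs(); R=Ro.from_rotvec(o["orientation"]); L=R.inv().apply((C-o["tcp_pos"]).reshape(-1,3)).reshape(C.shape)*1000
m=(hsv[...,0]>20)&(hsv[...,0]<34)&(hsv[...,1]>130)&(hsv[...,2]>80)&(w.d>0)&(abs(L[...,1])<40)
a=L[m]; t=a[abs(a[:,2]-np.percentile(a[:,2],20))<4]; print("yellow tool frame",len(a),np.percentile(a,[1,20,50,99],0).round(1)); print(cv2.minAreaRect(t[:,:2].astype(np.float32)))
print(np.polyfit(t[:,0],t[:,2],1))
cv2.imwrite("pics/w2.png",w.p[...,::-1])
E
```

```text
t 4.4 tcp [ 513.9 -196.9  205.3] yaw -82.57 z [ 9.0e-04 -1.1e-03 -1.0e+00] F [ 0.17 -0.07 -5.3 ] M [-0.11 -0.    0.04] w 20.7 q7 -2.71
yellow tool frame 15265 [[-31.3 -11.4 -30.7]
 [ -4.7  -7.3 -29.7]
 [ 25.6  -0.9 -29.2]
 [ 60.7   9.7  -5.6]]
((12.820880889892578, -0.885869026184082), (21.996261596679688, 96.13304138183594), 89.84541320800781)
[ 4.02584465e-04 -2.92018309e+01]
```

View pics/w2.png

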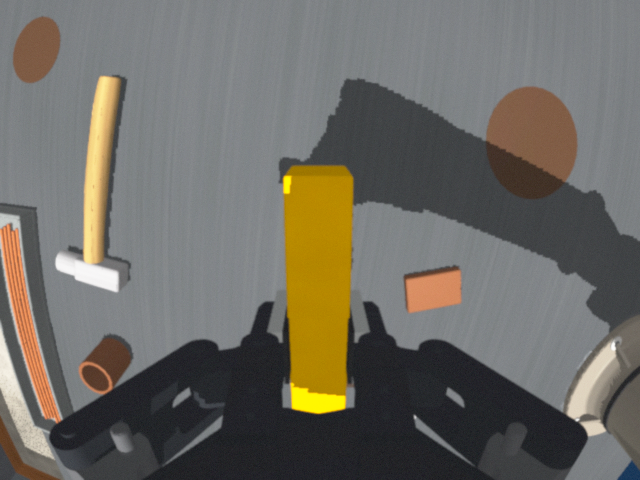

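Gripped square at centre (318,270), tail up in the view and straight. Its sole is about 4.8 mm below the TCP. Now I unwind the wrist while carrying it over.

play_rows:
  deltas:
    - [15,[0,0,0],[0,0,-0.18]]
    - [15,[0,0,0],[0,0,-0.36]]
    - [15,[0,0,0],[0,0,-0.54]]
    - [15,[0,0,0],[0,0,-0.72]]
    - [15,[0,0,0],[0,0,-0.9]]
    - [15,[0,0,0],[0,0,-1.08]]
    - [15,[0,0,0],[0,0,-1.26]]
    - [15,[0,0,0],[0,0,-1.44]]

```text
clock: 5.45
tcp_pos: [0.5122, -0.1964, 0.2021]
orientation: [-3.141, -0.008, 0.007]
contact_force: [0.0, 0.7, -4.9]
grip_width: 0.0207
```

play_rows:
  deltas:
    - [15,[0,0,0],[0,0,-0.18]]
    - [15,[0,0,0],[0,0,-0.36]]
    - [15,[0,0,0],[0,0,-0.54]]
    - [15,[0,0,0],[0,0,-0.72]]
    - [15,[0,0,0],[0,0,-0.9]]
    - [15,[0,0,0],[0,0,-1.08]]
    - [15,[0,0,0],[0,0,-1.26]]
    - [15,[0,0,0],[0,0,-1.44]]

```text
clock: 6.45
tcp_pos: [0.5109, -0.1959, 0.1998]
orientation: [-2.345, -2.079, 0.007]
contact_force: [-0.2, -0.2, -4.1]
grip_width: 0.0208
```

```bash
python3 - <<'E'
from h import *
st(); print(delta((.4844,.1206,.21)))
E
```

```text
t 6.45 tcp [ 510.9 -195.9  199.8] yaw 83.13 z [-0.0081  0.0027 -1.    ] F [-0.17 -0.22 -4.08] M [ 0.12 -0.03  0.03] w 20.8 q7 -0.0
(array([311.1, -64.2,  -9.1]), array([0., 0., 0.]))
```

play_rows:
  deltas:
    - [15,[35,-7,-1],[0,0,-0.18]]
    - [15,[75,-15,-2],[0,0,-0.36]]
    - [15,[115,-24,-3],[0,0,-0.54]]
    - [15,[155,-32,-5],[0,0,-0.72]]
    - [15,[195,-40,-6],[0,0,-0.9]]
    - [15,[235,-48,-7],[0,0,-1.08]]
    - [15,[275,-57,-8],[0,0,-1.26]]
    - [15,[311,-64,-10],[0,0,-1.44]]

```text
clock: 7.45
tcp_pos: [0.4831, 0.1216, 0.2091]
orientation: [-0.381, -3.106, -0.002]
contact_force: [1.0, 0.9, -4.8]
grip_width: 0.0209
```

```bash
python3 - <<'E'
from h import *
st(); print(delta((.4844,.1206,.21),253))
E
```

```text
t 7.45 tcp [483.1 121.6 209.1] yaw 166.01 z [-0.0117  0.003  -0.9999] F [ 1.03  0.88 -4.77] M [0.06 0.05 0.02] w 20.9 q7 0.71
(array([-1.5, -0.6, -0.9]), array([ 0.0093, -0.0095, -1.5183]))
```

play_rows:
  deltas:
    - [15,[-1,0,-1],[0.001,-0.001,-0.18]]
    - [15,[-1,-1,-1],[0.002,-0.002,-0.36]]
    - [15,[-1,-1,-1],[0.003,-0.003,-0.54]]
    - [15,[-1,-1,-1],[0.004,-0.004,-0.72]]
    - [15,[-1,-1,-1],[0.005,-0.005,-0.9]]
    - [15,[-1,-1,-1],[0.006,-0.006,-1.08]]
    - [15,[-1,-1,-1],[0.008,-0.008,-1.26]]
    - [15,[-1,-1,-1],[0.009,-0.009,-1.44]]

```text
clock: 8.45
tcp_pos: [0.4826, 0.1198, 0.2083]
orientation: [1.774, -2.588, -0.003]
contact_force: [-1.4, 0.4, -4.0]
grip_width: 0.0212
```

```bash
python3 - <<'E'
from h import *
st(); print(delta((.4844,.1206,.21),253))
E
```

```text
t 8.45 tcp [482.6 119.8 208.3] yaw -111.15 z [-4.1e-03 -2.0e-04 -1.0e+00] F [-1.41  0.44 -4.05] M [-0.07  0.07  0.07] w 21.2 q7 2.01
(array([-1.4, -1.4, -1.7]), array([ 0.0038, -0.0015, -0.0724]))
```

play_rows:
  deltas:
    - [15,[-1.4,-1.4,-1.7],[0.004,-0.002,-0.072]]
    - [15,[-1.4,-1.4,-1.7],[0.004,-0.002,-0.072]]
    - [15,[-1.4,-1.4,-1.7],[0.004,-0.002,-0.072]]

```text
clock: 8.82
tcp_pos: [0.4839, 0.1203, 0.2092]
orientation: [1.866, -2.527, -0.002]
contact_force: [0.3, 0.0, -4.2]
grip_width: 0.0207
```

```bash
python3 - <<'E'
from h import *
st(); w=W(); C=w.cloud(); o=r.get_obs(); R=Ro.from_rotvec(o["orientation"]); L=R.inv().apply((C-o["tcp_pos"]).reshape(-1,3)).reshape(C.shape)*1000
hsv=cv2.cvtColor(w.p,cv2.COLOR_RGB2HSV)
m=(hsv[...,0]>20)&(hsv[...,0]<34)&(hsv[...,1]>130)&(w.d>0)&(abs(L[...,1])<40)&(L[...,2]>-34)&(L[...,2]<-25)
a=L[m]; print(cv2.minAreaRect(a[:,:2].astype(np.float32)),np.polyfit(a[:,0],a[:,2],1),a[:,0].max())
for n in("top","scene"):
    p,d=r.grab_frame(n); C=cloud(n,d); np.savez(f"{n}2.npz",p=p,d=d)
    L=R.inv().apply((C-o["tcp_pos"]).reshape(-1,3)).reshape(C.shape)*1000
    s=(d>0)&(L[...,0]<-60)&(L[...,0]>-115)&(abs(L[...,1])<15)&(L[...,2]<-35)&(L[...,2]>-125)
    if s.sum()>5: print(n,"blade",s.sum(),np.percentile(L[s],[2,50,98],0).round(1).tolist())
cv2.imwrite("pics/w3.png",w.p[...,::-1])
p=np.load("scene2.npz")["p"]; c=proj("scene",(.5,.18,.1)).astype(int); cv2.imwrite("pics/s2.png",cv2.resize(p[c[1]-90:c[1]+90,c[0]-110:c[0]+110],None,fx=3,fy=3,interpolation=cv2.INTER_CUBIC)[...,::-1])
E
```

```text
t 8.82 tcp [483.9 120.3 209.2] yaw -107.11 z [-1.4e-03  5.0e-04 -1.0e+00] F [ 0.29  0.01 -4.2 ] M [-0.1   0.03  0.02] w 20.7 q7 2.07
((12.721370697021484, -0.23063945770263672), (21.959640502929688, 95.80115509033203), 89.80623626708984) [ 6.49814080e-04 -2.81340356e+01] 60.59130460706955
scene blade 271 [[-100.0, -4.3, -122.3], [-92.9, -2.9, -88.9], [-76.4, 4.1, -37.5]]
```

View pics/s2.png

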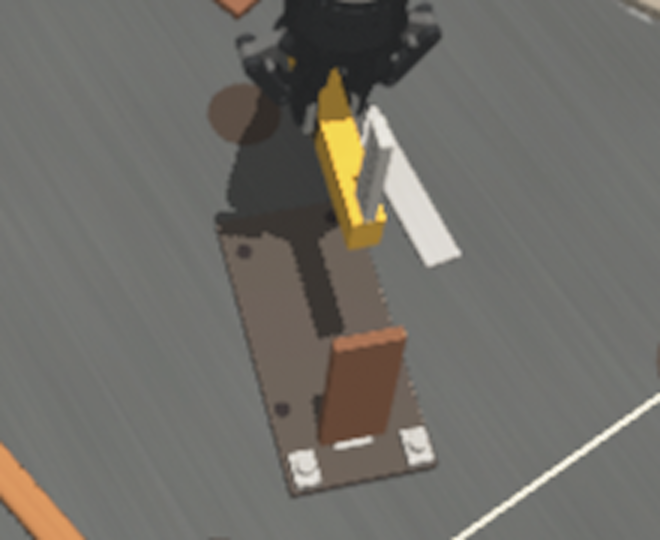

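The scene view shows the square hanging level, blade towards the upright, heel at (365,240). The upright's foot spans (322,443) to (385,437). One more measurement for the upright's lateral offset and lean.

```bash
cat >> h.py <<'E'
a0=np.radians(73.03); E1=np.array([np.cos(a0),np.sin(a0),0]); E2=np.array([-np.sin(a0),np.cos(a0),0]); PC=np.array([.5048,.1876,.010])
def plc(P): D=np.asarray(P)-PC; return np.stack([D@E1,D@E2,D[...,2]],-1)*1000
def upr(n,p,d):
    C=plc(cloud(n,d)); s=(d>0)&(C[...,0]>45)&(C[...,0]<110)&(abs(C[...,1])<45)
    hsv=cv2.cvtColor(p,cv2.COLOR_RGB2HSV); s&=(hsv[...,1]>90)&((hsv[...,0]<14)|(hsv[...,0]>172))
    for lo,hi in((25,60),(60,95),(95,130),(134,150)):
        q=C[s&(C[...,2]>lo)&(C[...,2]<hi)]
        if len(q)>8: print(n,lo,len(q),"x",np.percentile(q[:,0],[5,50,95]).round(1),"y",np.percentile(q[:,1],[2,98]).round(1),"mid",np.percentile(q[:,1],[2,98]).mean().round(1),"z",q[:,2].mean().round(0))
E
python3 - <<'E'
from h import *
for n in("top","scene"):
    f=np.load(n+"1.npz"); upr(n,f["p"],f["d"])
E
```

```text
top 25 39 x [71.5 73.5 74.8] y [-21.8  23.9] mid 1.0 z 43.0
top 60 48 x [69.4 70.7 72.1] y [-22.7  23.6] mid 0.5 z 78.0
top 95 48 x [66.6 68.2 70.6] y [-20.7  23.9] mid 1.6 z 114.0
top 134 80 x [65.9 69.3 74. ] y [-22.5  22.7] mid 0.1 z 141.0
scene 25 172 x [78.  80.2 82.5] y [-25.3  23.6] mid -0.9 z 43.0
scene 60 185 x [75.3 77.6 79.8] y [-25.1  22.9] mid -1.1 z 78.0
scene 95 189 x [72.9 75.4 77.4] y [-25.3  23. ] mid -1.2 z 113.0
scene 134 136 x [64.9 70.6 74.4] y [-24.7  22.5] mid -1.1 z 140.0
```

play_rows:
  deltas:
    - [15,[0,0,30],[0,0.001,0.002]]
    - [15,[0,0,65],[0,0.001,0.002]]
    - [15,[0,0,100],[0,0.001,0.002]]
    - [15,[0,0,130],[0,0.001,0.002]]
    - [15,[0,0,155],[0,0.001,0.002]]
    - [15,[0,0,172],[0,0.001,0.002]]
    - [15,[0,0,182],[0,0.001,0.002]]
    - [15,[0,0,182],[0,0.001,0.002]]

```text
clock: 9.98
tcp_pos: [0.4842, 0.1207, 0.0276]
orientation: [1.864, -2.527, 0.0]
contact_force: [0.1, 0.0, -3.9]
grip_width: 0.0205
```

```bash
python3 - <<'E'
from h import *
st(); print(delta((.4844,.1206,.018),253.03), plc(r.get_obs()["tcp_pos"]))
E
```

```text
t 9.97 tcp [484.2 120.7  27.6] yaw -107.18 z [-7.e-04 -8.e-04 -1.e+00] F [ 0.07  0.05 -3.92] M [-0.08  0.03 -0.02] w 20.5 q7 1.8
(array([ 0. , -0.2,  9.6]), array([ 0.0005, -0.0009, -0.0036])) [-70.02695675   0.15828101  17.62911016]
```

play_rows:
  deltas:
    - [15,[0,0,7],[0,0,-0.004]]
    - [15,[0,0,10],[0,0,-0.004]]
    - [15,[0,0,11.5],[0,0,-0.004]]
    - [15,[0,0,12.5],[0,0,-0.004]]
    - [15,[0,0,12.5],[0,0,-0.004]]

```text
clock: 10.6
tcp_pos: [0.4843, 0.1206, 0.0159]
orientation: [1.869, -2.524, 0.002]
contact_force: [-3.1, -1.5, 5.9]
grip_width: 0.0208
```

```bash
python3 - <<'E'
from h import *
st(); print(plc(r.get_obs()["tcp_pos"]))
E
```

```text
t 10.6 tcp [484.3 120.6  15.9] yaw -106.95 z [-2.0e-04 -1.6e-03 -1.0e+00] F [-3.07 -1.51  5.9 ] M [-0.43  0.56 -0.05] w 20.8 q7 1.78
[-7.00570363e+01  5.86088569e-02  5.89836133e+00]
```

play_rows:
  deltas:
    - [15,[-4,0,0.6],[0,0,0]]
    - [15,[-9,0,0.6],[0,0,0]]
    - [15,[-14,0,0.6],[0,0,0]]
    - [15,[-18,0,0.6],[0,0,0]]
    - [15,[-22,0,0.6],[0,0,0]]
    - [15,[-24,0,0.6],[0,0,0]]
    - [15,[-25,0,0.6],[0,0,0]]

```text
clock: 11.48
tcp_pos: [0.4918, 0.1413, 0.0159]
orientation: [1.864, -2.522, 0.01]
contact_force: [-4.5, -13.8, 16.1]
grip_width: 0.0209
```

```bash
python3 - <<'E'
from h import *
st(); print(plc(r.get_obs()["tcp_pos"]))
E
```

```text
t 11.47 tcp [491.8 141.3  15.9] yaw -107.08 z [-5.0e-04 -8.1e-03 -1.0e+00] F [ -4.54 -13.82  16.06] M [-2.44  0.94  0.01] w 20.9 q7 1.75
[-48.09502098  -1.0579008    5.89262651]
```

```bash
cat >> h.py <<'E'
def go(x,y,z,yaw=253.03): return delta(PC+E1*x/1000+E2*y/1000+np.array([0,0,z/1000]),yaw)
E
python3 - <<'E'
from h import *
print(go(-34,0,6.6))
E
```

```text
(array([-14.1,   1.1,  -0.8]), array([-0.0019, -0.0079, -0.0018]))
```

play_rows:
  deltas:
    - [15,[0,0,-0.8],[-0.002,-0.008,-0.002]]
    - [15,[-3,0.5,-0.8],[-0.002,-0.008,-0.002]]
    - [15,[-6,1,-0.8],[-0.002,-0.008,-0.002]]
    - [15,[-9,1,-0.8],[-0.002,-0.008,-0.002]]
    - [15,[-12,1,-0.8],[-0.002,-0.008,-0.002]]
    - [15,[-14,1,-0.8],[-0.002,-0.008,-0.002]]
    - [15,[-14,1,-0.8],[-0.002,-0.008,-0.002]]

```text
clock: 12.35
tcp_pos: [0.4949, 0.1551, 0.0165]
orientation: [1.87, -2.525, -0.0]
contact_force: [0.4, -0.4, -3.4]
grip_width: 0.0207
```

```bash
python3 - <<'E'
from h import *
st(); print(plc(r.get_obs()["tcp_pos"])); print(go(-26,0,6))
w=W(); C=w.cloud(); o=r.get_obs(); R=Ro.from_rotvec(o["orientation"]); L=R.inv().apply((C-o["tcp_pos"]).reshape(-1,3)).reshape(C.shape)*1000
hsv=cv2.cvtColor(w.p,cv2.COLOR_RGB2HSV)
m=(hsv[...,0]>20)&(hsv[...,0]<34)&(hsv[...,1]>130)&(w.d>0)&(abs(L[...,1])<40)&(L[...,2]>-34)&(L[...,2]<-25)
a=L[m]; print(cv2.minAreaRect(a[:,:2].astype(np.float32)),np.polyfit(a[:,0],a[:,2],1),a[:,0].max())
E
```

```text
t 12.35 tcp [494.9 155.1  16.5] yaw -106.95 z [-2.e-04  2.e-04 -1.e+00] F [ 0.39 -0.41 -3.36] M [-0.05  0.03 -0.05] w 20.7 q7 1.74
[-3.39459562e+01 -2.07476412e-02  6.53944366e+00]
(array([-7.9,  0. ,  0.5]), array([0.0002, 0.0001, 0.0003]))
((12.515380859375, -0.24388790130615234), (22.06426239013672, 95.75802612304688), 89.87608337402344) [ 6.86473675e-04 -2.83861948e+01] 60.41149562227464
```

play_rows:
  deltas:
    - [15,[-2,0,0],[0,0,0]]
    - [15,[-4,0,0],[0,0,0]]
    - [15,[-6,0,0],[0,0,0]]
    - [15,[-7,0,0],[0,0,0]]
    - [15,[-7.5,0,0],[0,0,0]]
    - [15,[-7.5,0,0],[0,0,0]]

```text
clock: 13.15
tcp_pos: [0.497, 0.1621, 0.0165]
orientation: [1.869, -2.525, -0.0]
contact_force: [-0.9, -2.7, -4.9]
grip_width: 0.0205
```

```bash
python3 - <<'E'
from h import *
st(); print(plc(r.get_obs()["tcp_pos"])); print(go(-25,0,6))
p,d=r.grab_frame("scene"); upr("scene",p,d)
E
```

```text
t 13.15 tcp [497.  162.1  16.5] yaw -106.96 z [-3.e-04 -1.e-04 -1.e+00] F [-0.9  -2.67 -4.86] M [-0.41  0.1  -0.01] w 20.5 q7 1.73
[-26.69350756  -0.03697109   6.46584524]
(array([-1.7,  0. ,  0.5]), array([ 0.0003, -0.0001,  0.0001]))
scene 25 155 x [80.7 82.3 84.4] y [-25.5  23.2] mid -1.2 z 42.0
scene 60 166 x [80.1 81.7 83.2] y [-25.5  23.6] mid -0.9 z 77.0
scene 95 170 x [79.5 81.1 82.9] y [-25.1  23.1] mid -1.0 z 113.0
scene 134 128 x [73.1 78.5 81.5] y [-24.2  23.3] mid -0.5 z 141.0
```

play_rows:
  deltas:
    - [15,[-1,0,0],[0,0,0]]
    - [15,[-1.5,0,0],[0,0,0]]
    - [15,[-2,0,0],[0,0,0]]
    - [15,[-2.5,0,0],[0,0,0]]
    - [15,[-2.5,0,0],[0,0,0]]

```text
clock: 13.82
tcp_pos: [0.4977, 0.1641, 0.0164]
orientation: [1.869, -2.524, 0.0]
contact_force: [-0.7, -4.8, -5.3]
grip_width: 0.0204
```

```bash
python3 - <<'E'
from h import *
st(); print(plc(r.get_obs()["tcp_pos"]))
p,d=r.grab_frame("scene"); upr("scene",p,d)
E
```

```text
t 13.82 tcp [497.7 164.1  16.4] yaw -106.97 z [-5.e-04 -7.e-04 -1.e+00] F [-0.67 -4.78 -5.34] M [-0.67  0.23  0.  ] w 20.4 q7 1.73
[-24.55354028  -0.04354723   6.4082689 ]
scene 25 147 x [81.4 83.3 84.7] y [-25.5  22.7] mid -1.4 z 42.0
scene 60 167 x [81.1 82.9 84.8] y [-25.5  22.8] mid -1.3 z 78.0
scene 95 154 x [81.3 82.8 84.5] y [-24.6  23.3] mid -0.7 z 113.0
scene 134 130 x [74.8 80.9 84.1] y [-25.1  23.3] mid -0.9 z 141.0
```

play_rows:
  deltas:
    - [15,[-0.7,0,0],[0,0,0]]
    - [15,[-1.2,0,0],[0,0,0]]
    - [15,[-1.7,0,0],[0,0,0]]
    - [15,[-1.7,0,0],[0,0,0]]

```text
clock: 14.38
tcp_pos: [0.4977, 0.1641, 0.0164]
orientation: [1.867, -2.523, 0.003]
contact_force: [-3.8, -8.0, 0.9]
grip_width: 0.021
```

```bash
python3 - <<'E'
from h import *
st(); print(plc(r.get_obs()["tcp_pos"]))
E
```

```text
t 14.38 tcp [497.7 164.1  16.4] yaw -107.0 z [-0.0015 -0.0037 -1.    ] F [-3.79 -8.04  0.94] M [-1.33  0.56  0.1 ] w 21.0 q7 1.73
[-24.57373434  -0.07162452   6.36536774]
```

play_rows:
  deltas:
    - [15,[-0.5,0,0],[0,-0.004,0]]
    - [15,[-0.8,0,0.5],[0.001,-0.005,0]]
    - [15,[-0.9,0,1.0],[0.001,-0.005,0]]
    - [15,[-0.9,0,1.5],[0.001,-0.005,0]]
    - [15,[-0.9,0,1.5],[0.001,-0.005,0]]
    - [15,[-0.9,0,1.5],[0.001,-0.005,0]]

```text
clock: 15.12
tcp_pos: [0.4978, 0.1641, 0.0159]
orientation: [1.868, -2.525, 0.003]
contact_force: [-5.4, -8.2, 11.3]
grip_width: 0.0208
```

```bash
cat > chk.py <<'E'
from h import *
st(); print(plc(r.get_obs()["tcp_pos"])); o=r.get_obs(); z=Ro.from_rotvec(o["orientation"]).as_matrix()[:,2]; print("pitch(tip toward +e)",z@E1,"Fe",o["contact_force"]@E1)
p,d=r.grab_frame("scene"); upr("scene",p,d); np.savez("s9.npz",p=p,d=d)
w=W(); C=w.cloud(); L=plc(C)
hsv=cv2.cvtColor(w.p,cv2.COLOR_RGB2HSV)
m=(hsv[...,0]>20)&(hsv[...,0]<34)&(hsv[...,1]>130)&(w.d>0)&(abs(L[...,1])<10)&(L[...,2]>25)&(L[...,2]<45)
a=L[m]; k=np.polyfit(a[:,0],a[:,2],1); print("stock slope",k[0],"top z at tail/heel",np.polyval(k,[-85,75]).round(2),np.percentile(a[:,0],[0,100]))
E
python3 chk.py
```

```text
t 15.12 tcp [497.8 164.1  15.9] yaw -107.02 z [ 0.001  -0.0019 -1.    ] F [-5.38 -8.19 11.26] M [-1.72  1.22  0.  ] w 20.8 q7 1.73
[-24.50681553  -0.15338689   5.9224501 ]
pitch(tip toward +e) -0.001564467231239394 Fe -9.407544021939161
scene 25 148 x [81.4 83.5 85. ] y [-25.5  22.6] mid -1.5 z 43.0
scene 60 153 x [81.7 83.4 84.8] y [-25.3  23.2] mid -1.1 z 78.0
scene 95 169 x [81.6 83.4 84.8] y [-25.5  23.6] mid -1.0 z 112.0
scene 134 126 x [75.4 81.4 84. ] y [-24.3  22.4] mid -1.0 z 141.0
stock slope 0.004382029879379198 top z at tail/heel [34.09 34.79] [-85.00951107  10.06760942]
```

```bash
cat > sl.py <<'E'
from h import *
def fit(L,hs,d,lo,hi,s):
    m=(hs[...,0]>20)&(hs[...,0]<34)&(hs[...,1]>130)&(d>0)&(abs(L[...,1])<9)&(L[...,2]>lo)&(L[...,2]<hi)
    a=L[m]; return len(a),np.polyfit(a[:,0],a[:,2],1).round(5),np.percentile(a[:,0],[0,100]).round(0)
for i in range(2):
    w=W(); o=r.get_obs(); C=w.cloud(); R=Ro.from_rotvec(o["orientation"]); hs=cv2.cvtColor(w.p,cv2.COLOR_RGB2HSV)
    T=R.inv().apply((C-o["tcp_pos"]).reshape(-1,3)).reshape(C.shape)*1000
    t=(w.d>0)&(abs(plc(C)[...,2]+10)<5)&(plc(C)[...,0]<-140); q=plc(C)[t]; print("table slope",np.polyfit(q[:,0],q[:,2],1),len(q))
    print("plate",fit(plc(C),hs,w.d,25,45,1),"tool",fit(T,hs,w.d,-35,-22,1))
for n in("scene","top"):
    p,d=r.grab_frame(n); print(n,fit(plc(cloud(n,d)),cv2.cvtColor(p,cv2.COLOR_RGB2HSV),d,28,42,1))
E
python3 sl.py
```

```text
table slope [ 1.99486685e-03 -9.36024497e+00] 30314
plate (12475, array([4.380000e-03, 3.445698e+01]), array([-85.,  11.])) tool (12419, array([ 4.120000e-03, -2.844324e+01]), array([-35.,  61.]))
table slope [ 1.40779307e-03 -9.46541554e+00] 30323
plate (12491, array([4.190000e-03, 3.443809e+01]), array([-85.,  10.])) tool (12432, array([ 3.88000e-03, -2.83928e+01]), array([-34.,  61.]))
scene (129, array([9.600000e-03, 3.507748e+01]), array([-26.,  38.]))Traceback (most recent call last):
  File "sl.py", line 11, in <module>
    p,d=r.grab_frame(n); print(n,fit(plc(cloud(n,d)),cv2.cvtColor(p,cv2.COLOR_RGB2HSV),d,28,42,1))
                                 ~~~^^^^^^^^^^^^^^^^^^^^^^^^^^^^^^^^^^^^^^^^^^^^^^^^^^^^^^^^^^^^^
  File "sl.py", line 4, in fit
    a=L[m]; return len(a),np.polyfit(a[:,0],a[:,2],1).round(5),np.percentile(a[:,0],[0,100]).round(0)
                          ~~~~~~~~~~^^^^^^^^^^^^^^^^^
    raise TypeError("expected non-empty vector for x")
TypeError: expected non-empty vector for x
```

play_rows:
  deltas:
    - [15,[-1.0,0,1.0],[0,0.003,0]]
    - [15,[-1.2,0,1.5],[0,0.006,0]]
    - [15,[-1.2,0,2.0],[0,0.009,0]]
    - [15,[-1.2,0,2.0],[0,0.01,0]]
    - [15,[-1.2,0,2.0],[0,0.01,0]]
    - [15,[-1.2,0,2.0],[0,0.01,0]]
  squeeze: 100

```text
clock: 16.18
tcp_pos: [0.4977, 0.1639, 0.0159]
orientation: [1.861, -2.518, 0.018]
contact_force: [-10.3, -14.0, 26.2]
grip_width: 0.02
```

```bash
sed -i 's/^for n in("scene","top")/for n in("scene",)/' sl.py; python3 chk.py; python3 sl.py
```

```text
t 16.18 tcp [497.7 163.9  15.9] yaw -107.07 z [-0.0018 -0.0158 -0.9999] F [-10.31 -14.    26.23] M [-1.84  2.19  0.05] w 20.0 q7 1.72
[-24.70909848  -0.14676882   5.9101624 ]
pitch(tip toward +e) -0.015666470596325584 Fe -16.402582061930723
scene 25 144 x [81.5 83.3 84.6] y [-25.1  22.6] mid -1.2 z 43.0
scene 60 150 x [81.8 83.2 84.8] y [-25.2  23.1] mid -1.1 z 78.0
scene 95 166 x [81.8 83.4 85. ] y [-25.3  23.6] mid -0.8 z 112.0
scene 134 128 x [75.2 81.1 84.5] y [-25.3  23.1] mid -1.1 z 141.0
stock slope 0.003506419410665946 top z at tail/heel [34.14 34.7 ] [-85.0292904   10.25161257]
table slope [ 1.65936632e-03 -9.42336650e+00] 31432
plate (12464, array([2.690000e-03, 3.439392e+01]), array([-85.,  10.])) tool (12413, array([ 1.664000e-02, -2.841515e+01]), array([-35.,  61.]))
table slope [ 1.05081771e-03 -9.51656528e+00] 31386
plate (12435, array([2.620000e-03, 3.438434e+01]), array([-85.,  10.])) tool (12389, array([ 1.640000e-02, -2.840663e+01]), array([-34.,  61.]))
scene (126, array([2.961000e-02, 3.434163e+01]), array([-29.,  38.]))
```

```bash
python3 - <<'E'
from h import *
st(); p=np.load("s9.npz")["p"]; c=proj("scene",(.52,.22,.08)).astype(int); a=cv2.resize(p[c[1]-75:c[1]+75,c[0]-75:c[0]+75],(600,600),interpolation=cv2.INTER_CUBIC); cv2.imwrite("pics/s9.png",a[...,::-1])
q=np.load("scene1.npz")["p"]; df=cv2.morphologyEx((np.abs(p.astype(int)-q).max(2)>60).astype(np.uint8),cv2.MORPH_OPEN,np.ones((3,3)))
k,l,s,_=cv2.connectedComponentsWithStats(df); print(s[1:])
for nm,(u,v) in dict(pipe=(253,280),hammer=(220,220),brush=(285,352),bar=(410,245),can=(388,415),clamp=(233,120),offcut=(357,178)).items(): print(nm, np.abs(p[v-15:v+15,u-15:u+15].astype(int)-q[v-15:v+15,u-15:u+15]).mean().round(1))
E
```

```text
t 16.43 tcp [497.7 163.9  15.9] yaw -107.07 z [-0.0018 -0.0158 -0.9999] F [-10.94 -14.32  26.8 ] M [-1.84  2.17  0.07] w 20.9 q7 1.72
[[ 463    0   48   52 1288]
 [ 505    0    4    7   24]
 [ 521    0   43   41  683]
 [ 368   12    7    5   26]
 [ 377   18   47  172 3273]
 [ 462   21   18   13  101]
 [ 566   41   20   27  295]
 [ 529   61   22    9  136]
 [ 546   74    3    3    9]
 [ 527   77   20   21  258]
 [ 558   80   15   20  167]
 [ 546   86    3    3    9]
 [ 553   86    5   15   47]
 [ 561  102    3    5   15]
 [ 529  106    3    5   15]
 [ 466  133   15   22  210]
 [ 283  156   43   51  628]
 [ 377  165   11   49  380]
 [ 419  164    9   48  370]
 [ 351  168   18   18  219]
 [ 318  170    7    7   29]
 [ 408  180   10    9   75]
 [ 370  194    5   23   90]
 [ 389  194   28   19  488]
 [ 372  219    3    4   12]
 [ 392  220   24   31  355]
 [ 361  249   47   39  888]
 [ 409  267    3    3    9]
 [ 380  289   32   17  258]]
pipe 0.4
hammer 0.3
brush 0.3
bar 43.1
can 0.3
clamp 0.3
offcut 30.9
```

View pics/s9.png

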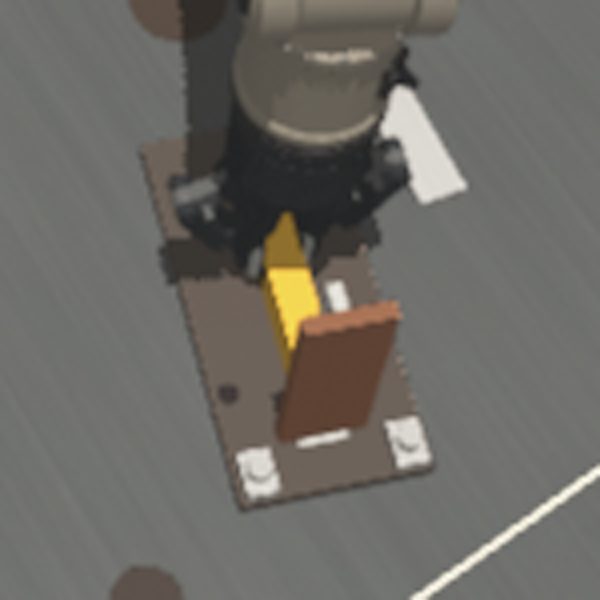

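The view shows the upright plumb, with the blade top (338,297) against its middle and the stock flat. Last check is the offcut and flat bar, whose pixels changed (arm or its shadow is over them).

```bash
python3 - <<'E'
from h import *
f=np.load("s9.npz"); C9=cloud("scene",f["d"]); C1=cloud("scene",np.load("scene1.npz")["d"])
p,d=f["p"],f["d"]; q=np.load("scene1.npz")["p"]
for nm,im,C in(("now",p,C9),("start",q,C1)):
    h=cv2.cvtColor(im,cv2.COLOR_RGB2HSV); reg=np.zeros(h.shape[:2],bool); reg[155:200,335:380]=1
    m=reg&(h[...,1]>90)&((h[...,0]<14)|(h[...,0]>172)); v,u=np.nonzero(m); print(nm,"offcut",m.sum(),u.min(),u.max(),v.min(),v.max())
    reg[:]=0; reg[225:285,385:440]=1; m=reg&(h[...,1]<30)&(h[...,2]>185); v,u=np.nonzero(m); print(nm,"bar",m.sum(),u.min(),u.max(),v.min(),v.max())
tp,_=r.grab_frame("top"); t0=np.load("top1.npz")["p"]
for nm,(u,v) in dict(offcut=(375,313),bar=(287,316)).items(): print(nm,np.abs(tp[v-12:v+12,u-12:u+12].astype(int)-t0[v-12:v+12,u-12:u+12]).mean().round(1))
st()
cv2.imwrite("pics/t9.png",np.vstack([t0[220:350,180:420],tp[220:350,180:420]]).repeat(2,0).repeat(2,1)[...,::-1])
E
```

```text
now offcut 320 345 370 167 189
now bar 265 409 428 244 272
start offcut 317 345 370 167 189
start bar 580 392 428 225 272
offcut 35.3
bar 3.1
t 16.48 tcp [497.7 163.9  15.9] yaw -107.08 z [-0.0018 -0.0158 -0.9999] F [-10.93 -13.95  25.36] M [-1.87  2.13  0.02] w 20.5 q7 1.72
```

View pics/t9.png

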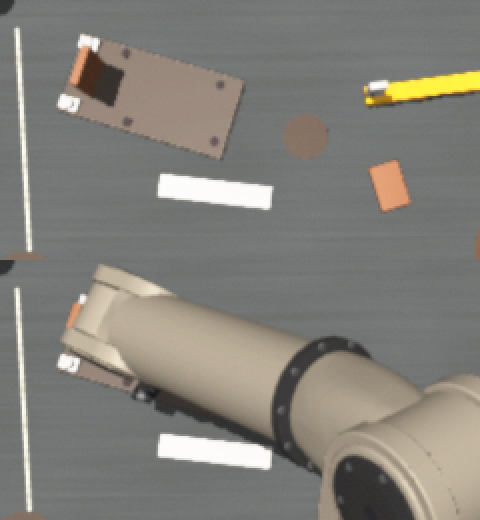

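Offcut and flat bar are where they were; they were only shaded or hidden by the arm. Forces are steady, so I hand in.

```bash
python3 -c "
from h import *
r.hand_in()"
```

```text
the job is handed in; nothing more can be done
```

I gripped the square on its band, stood it on the plate and pushed it heel first into the corner against the middle of the upright. I handed in at about 16.5 s with the arm still gripping (100 N squeeze) and pressing.

**Last checks that agreed:**
- **Upright:** it reads plumb. Its back face is at 83.2–83.4 mm along the plate at all three heights, so the lean is 0 to within about 0.002 rad, and the blade sits against the middle.
- **Seating:** the heel stopped at the upright's foot, about 75 mm along the plate. The tool height matches the sole resting on the plate.
- **Force:** steady at about 16 N into the corner. The vertical reading was about 26 N up, roughly 30 N of press once the square's weight is counted.
- **Bystanders:** the pipe stub, hammer, brush, can, clamp and offcut are unchanged in the images. The flat bar is partly hidden by the arm, and what shows of it has not moved.

**Checks that were less clean:**
- **Sole flatness:** after the first press the wrist camera showed the heel about 0.4 mm high, so I tipped the tool heel-down and pressed harder. The remaining slope is about 0.001–0.002 rad (0.2–0.3 mm over the stock), within camera error. One scene-camera fit on 126 pixels read 0.03 rad; I discounted it as noise.
- **Final hold:** the tool itself is tilted about 0.016 rad, and roughly 6 N of sideways force remains.

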